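# Steady the pot stand and switch the warming plate on

### The arm

A 7-joint arm with a two-finger parallel gripper is mounted at the origin on the work surface. World frame = base frame: x ahead of the robot, y to its left, z up, the work surface at z = 0. Lengths are in m, angles in rad, forces in N, time in s.
With the tool pointing down it reaches from about 0.4 to 0.875 m from the base axis. Payload 19.3 kg.
Tool frame: the origin (TCP) lies midway between the tips of the shut fingers; the grasp point (between the pads) lies 19 mm behind it; z points along the fingers, y is the line along which they close (so a half turn about z gives the same grasp; the last joint's range is limited). The gripper opens to 85 mm and grips with 20 to 120 N. Pads are 22 mm wide; open, the fingers measure 114 mm over their backs; the gripper's body (76 mm by 85 mm) begins 54 mm behind the grasp point. The pads swing forward as they close: fully open they stand 13 mm farther back than shut.
Start: joints at [1.233, 0.521, -0.036, 1.599, 0.021, 1.021, -0.113], TCP at [0.165, -0.603, 0.231] pointing down, gripper open.
Joint ranges: [-2.91, 2.91], [-0.3, 2.13], [-1.5, 1.42], [0.17, 2.43], [-1.26, 4.41], [0.16, 1.93], [-2.52, 2.52]. Speed limits (rad/s): [1.89, 1.89, 2.39, 2.39, 3.01, 3.01, 3.01].

### API

Orientations are given as a 3x3 rotation matrix whose columns are the frame's x, y, z axes.
In Python, from station import observe, snapshot, hand_in gives the robot as it stands.
- The arm moves only by the shell command python3 -m crank 'ROWS' [OPENING]. ROWS is JSON, a list that holds one entry, the list of rows, each a list of 4 numbers: the shift along the tool's x, y, z in mm, then the turn about the tool's z in degrees. A call has 1 to 20 rows; each row is the pose to reach, as a shift and turn from the pose commanded when the call began, along the tool's axes at that moment; what a row does not reach only later rows make up. A row lasts 1/12 s, in which the tool goes at most 41.7 mm and 7.16 degrees, less where a joint would pass 70% of its speed; a pose out of reach is approached as far as the arm can. A call with a gripper value outside its range is refused whole. OPENING is the closure in counts, from 0 (fully open) to 255 (shut), set as the call begins (- or left out, the last holds). The fingers move at their own pace and stop on an object; the grip force is fixed at half the most. Time passes only in rows, so rows that repeat a pose let the fingers close. It gives the time, the measured TCP pose, the force, the opening and the grip force at its end, in the units of the state.
- observe(): the state, without advancing time (a new reading comes with each control period).
- snapshot(name): name is "scene" or "top" or "wrist"; returns a dict with "pixels" (420x560x3 uint8, red, green, blue), "camera_matrix" (3x3 intrinsics, pixels), "rvec" (rotation vector, rad) and "tvec" (3), from world to camera coordinates, as OpenCV has them; the wrist camera has in their place "hand_eye" (4x4, takes a point from camera to tool coordinates, whose origin is the TCP and whose axes are the flange's). Camera axes: x right, y down, z forward; pixel columns grow to the right and rows downward; lengths in m; the calibration is good to about 2 mm. A picture is of the moment at which its call begins: read the wrist's pose just before it. There is no depth.
- hand_in(): hands the job in; it is judged then, once.
The state is a dict: "t": time; "joint_positions": joint angles; "qvel": joint speeds; "effort": joint torques, N m; "tcp_pos": TCP position; "orientation": TCP orientation; "wrist_force": force on the tool from outside, world axes, zero at the start; "torque": the same for the moment, N m; "width": finger opening in m; "grip_force": force on a finger pad.
Only numpy, scipy, OpenCV 4.12 (cv2) and the standard library are available. Lean on these libraries where they do the work, as an engineer would, in place of code of your own. Each camera call takes 0.05 s, during which the arm holds its last target. There are 200 camera calls.

### The job

The four-footed pot stand on the warming plate rocks because two of its feet are up on the raised strip: turn it on the plate until it stands firm with all four feet down on the flat plate. Then turn the handle on the sloping switch box clockwise from off all the way over to its on stop and let go, with the stand still standing firm and nothing else on the table disturbed.

Things in the scene. Friction and masses are not known exactly. Their poses are not given: they have to be found in the camera images.
- plate: Round warming plate, fixed, dark flat top 40 mm high, top radius 136 mm (white housing 140 mm). A raised grey strip 240 mm long, 36 mm wide, 6 mm high runs across the top through the centre, along this body's x axis. Origin: centre of the underside, z up.
- stand: Loose H-shaped bright steel pot stand, 0.3-0.65 kg. Spine along x: 166 mm long, 16 mm wide, 44 to 58 mm above the feet's undersides; crossbars along y at x = +-75, 136 mm long. Feet of radius 8 at x = +-75, y = +-60. Origin: centre of the feet's undersides. One diagonal pair of feet starts on the strip: it leans about 4 degrees. Firm with its spine along or square to the strip. Pinch mid-spine.
- switchbox: Grey wedge-shaped switch box, fixed, 180 mm deep (x), 150 mm wide (y), foot plate 196 x 166 x 8 mm. Its face slopes 30 degrees from level, from 55 mm high at the front (x = -90 mm, robot side) to 159 mm at the back. Origin: centre of the underside; x points from front to back, z up.
- switch_grip (a point): On the turning axis of the black bar handle, 32 mm out from the sloping face. Axes turn with it: z points out of the face along the turning axis, x along the bar to its pointed end. The bar is 18 mm wide, from -48 to +47 mm in x, and stands 12 to 46 mm out from the face, over a boss of 36 mm radius, 8 mm high. Pinch it across its width; tips stay 10 mm off the face.
- switch (a joint): Handle angle, rad, growing clockwise seen facing it: 0 off (stop; points left, 75 degrees from straight up the slope, at a dot), 2.618 on (stop; points right, at a long mark). Over-centre: let go below 0.85 it snaps back to off, above 1.75 on to the stop; in between friction holds it, so it can be regrasped there, e.g. at 1.3. Up to 0.3 N m to turn.
- flask: Bystander: upright steel flask, 72 mm wide, 250 mm tall.
- mug: Bystander: white mug, 80 mm wide, 90 mm tall.
- jar: Bystander: lidded glass jar, 80 mm wide, 100 mm tall.
Mind the look-alikes: they are no part of the job. What is shaped like the stand but black or turquoise is not meant.

How it is judged:
On the way, in this order (a step that is already met when the one before it is completed fails the run):
1. the stand stands level on all four feet on the flat of the plate, while the switch is still off (angle between stand's own z axis and vertical below 0.025 rad and z of stand in the frame of plate between 0.037 and 0.0425 m and horizontal distance between stand and plate below 0.04 m and contact force between stand and plate above 1 N and value of joint switch below 0.4 rad), for 0.3 s.
2. the switch handle is over at its on stop (value of joint switch above 2.5 rad), for 0.2 s.
At the end, for the whole second after the job is handed in: The stand rests released on the plate, its centre within 40 mm of the plate's centre, level within 0.025 rad and with its feet on the flat (not more than 2.5 mm high), and the handle rests released at its on stop (above 2.5 rad) (angle between stand's own z axis and vertical below 0.025 rad and z of stand in the frame of plate between 0.037 and 0.0425 m and horizontal distance between stand and plate below 0.04 m and linear speed of stand below 0.02 m/s and value of joint switch above 2.5 rad and contact force between the fingers and anything else below 0.2 N); the robot touches nothing.
It fails at once if the stand is tipped over or far askew (angle between stand's own z axis and vertical above 0.5 rad).
It fails at once if a bystander is pushed away or knocked over (distance of any of flask, mug, jar from where it was at the start of the episode above 0.03 m or angle between any of flask, mug's own z axis and vertical above 0.5 rad).
It also fails if it takes over 70 s, if anything falls off the work surface, if the arm or the gripper's body presses on something with over 40 N, if the wrist force passes 120 N, or if a joint passes its speed limit or range.

## Working session

There is one attempt and no reset: what is moved stays moved. The work goes in short steps, Python scripts to look and compute and a shell command to move; the robot and the scene stay as the last step left them, time stands still between calls to the robot, and variables do not carry over. Pictures are saved under pics/ and viewed, at most 10 in all, crops included, and the job is handed in when it is done.

```bash
mkdir -p pics; ls
python3 - <<'E'
from station import observe,snapshot
import cv2,numpy as np
o=observe();print(o['t'],o['tcp_pos'],np.round(o['orientation'],3),o['width'])
for n in('scene','top'):
    s=snapshot(n);cv2.imwrite(f'pics/{n}0.png',s['pixels'][...,::-1]);print(n,s['camera_matrix'],s['rvec'],s['tvec'])
E
```

```text
pics
0.0 [ 0.16524851 -0.60243645  0.23074391] [[ 0.964  0.265 -0.   ]
 [ 0.265 -0.964  0.001]
 [-0.    -0.001 -1.   ]] 0.08525467207794306
scene [[420.3649679    0.         279.16121856]
 [  0.         420.3649679  213.60932886]
 [  0.           0.           1.        ]] [ 1.19681373  2.39260075 -0.8997732 ] [ 0.33233729 -0.22569654  1.89992912]
top [[426.70975509   0.         281.69670542]
 [  0.         426.70975509 213.15165354]
 [  0.           0.           1.        ]] [ 2.13707683 -2.09578301  0.20894244] [-0.00504672  0.54773132  1.19610627]
```

View pics/scene0.png

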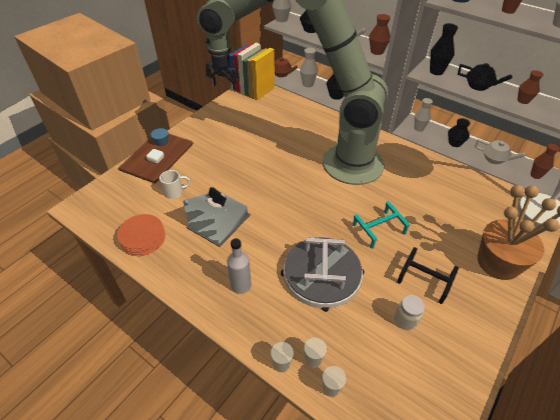

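View pics/top0.png

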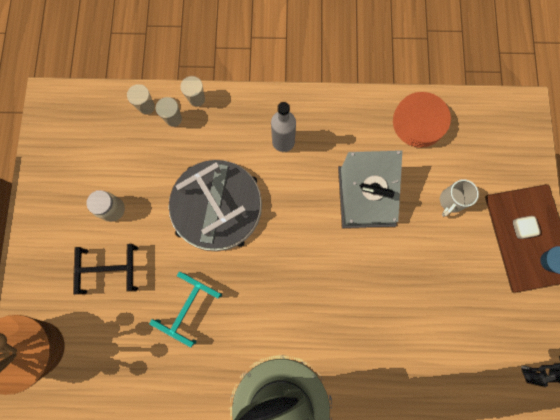

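The scene view shows the flask between plate and box. In the top view the plate is at about (215,205), the bright stand on it at (210,200), the switch box at (371,190), the flask at (284,130), the mug at (460,197) and the jar at (103,205). Next I'll enlarge the plate and the box.

Run:
```python
import cv2,numpy as np
a=cv2.imread('pics/top0.png')
f=lambda x,y:cv2.resize(a[y:y+120,x:x+100],None,fx=4,fy=5*0.8,interpolation=cv2.INTER_CUBIC)
cv2.imwrite('pics/c1.png',np.hstack([f(165,148),f(325,135)]))
```

```text
(no output)
```

View pics/c1.png

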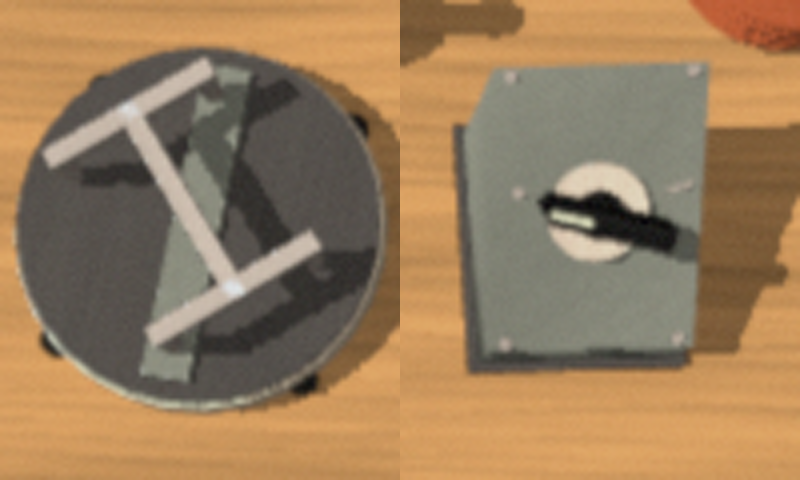

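The enlarged crops show the plate centre at (200,228), strip ends at (236,72) and (167,376), and spine ends at (128,110) and (233,288). On the box, the back corners are at (495,70) and (708,65), the front edge runs along y≈350, the boss is at (598,212), and the bar points left from (675,238) to (542,202).

```bash
cat > h.py <<'E'
import numpy as np,cv2
from scipy.optimize import least_squares
K=np.array([[426.70975509,0,281.69670542],[0,426.70975509,213.15165354],[0,0,1]])
rv=np.array([2.13707683,-2.09578301,0.20894244]);tv=np.array([-0.00504672,0.54773132,1.19610627])
R=cv2.Rodrigues(rv)[0]
def ray(px,z):
    d=R.T@np.linalg.solve(K,[px[0],px[1],1]);c=-R.T@tv
    return (c+d*(z-c[2])/d[2])
E
python3 - <<'E'
from h import *
L=lambda x,y:(165+x/4-.375,148+y/4-.375)
Rr=lambda x,y:(325+(x-400)/4-.375,135+y/4-.375)
print('cam',-R.T@tv)
print('plate',ray(L(200,228),.04))
a,b=ray(L(167,376),.046),ray(L(238,70),.046);print('strip',a,b,(a+b)/2,np.linalg.norm(a-b),np.degrees(np.arctan2(*(b-a)[1::-1])))
a,b=ray(L(233,288),.1),ray(L(128,110),.1);print('spine',a,b,(a+b)/2,np.linalg.norm(a-b),np.degrees(np.arctan2(*(b-a)[1::-1])))
P=np.array([[.09,.075,.159],[.09,-.075,.159],[-.09,.075,.055],[-.09,-.075,.055],[-.098,.083,.008],[-.098,-.083,.008],[-.004,0,.107+.007]])
q=np.array([Rr(495,70),Rr(708,65),Rr(484,350),Rr(690,346),Rr(470,372),Rr(688,364),Rr(598,212)])
def f(v,r=1):
    c,s=np.cos(v[2]),np.sin(v[2]);W=P@np.array([[c,s,0],[-s,c,0],[0,0,1]])+[v[0],v[1],0]
    return (cv2.projectPoints(W,rv,tv,K,None)[0][:,0]-q).ravel()
s=least_squares(f,[.6,-.2,0],loss='soft_l1');print('box',s.x,np.degrees(s.x[2]),f(s.x).reshape(-1,2).round(1))
v=s.x;c,sn=np.cos(v[2]),np.sin(v[2]);print('grip',v[0]-c*.016,v[1]-sn*.016,.107+.032*.866)
for n,p,z in(('flask',(284,105),.25),('mug',(464,190),.09),('jar',(100,202),.1),('flaskbase',(284,145),0)):print(n,ray(p,z))
E
```

```text
cam [0.30146473 0.00144186 1.28055543]
plate [0.57261327 0.20583145 0.04      ]
strip [0.46059121 0.22329648 0.046     ] [0.69389098 0.18232587 0.046     ] [0.5772411  0.20281118 0.046     ] 0.23686995516128578 -9.960352468468749
spine [0.51677383 0.17056544 0.1       ] [0.64521512 0.25202267 0.1       ] [0.58099447 0.21129405 0.1       ] 0.1520935432907384 32.382795619170274
box [ 0.61734747 -0.25356342  0.0492697 ] 2.822945856719817 [[-0.4 -0.5]
 [ 0.5 -0.8]
 [ 0.6  0.3]
 [ 0.4 -0.2]
 [-0.7  0.2]
 [-0.4  0.6]
 [-0.1  0.3]]
grip 0.6013668826884893 -0.25435141352735036 0.134712
flask [0.79483378 0.00456545 0.25      ]
mug [ 0.61879429 -0.51769007  0.09      ]
jar [0.56075612 0.52134317 0.1       ]
flaskbase [0.7785966  0.00282207 0.        ]
```

```bash
python3 -m crank '[[[40,-30,-40,0],[80,-55,-80,0],[326,-224,-100,0],[326,-224,-100,0],[326,-224,-100,0],[326,-224,-100,0],[326,-224,-100,0],[326,-224,-100,0],[326,-224,-100,0],[616,-674,-70,-17],[616,-674,-70,-17],[616,-674,-70,-17],[616,-674,-70,-17],[616,-674,-70,-17],[616,-674,-70,-17],[616,-674,-70,-17],[616,-674,-70,-17],[616,-674,-70,-17],[616,-674,-70,-17],[616,-674,-70,-17]]]' 0; python3 -c "
from station import observe
print(observe()['joint_positions'])"
```

```text
t: 1.77
tcp_pos: [0.5431, 0.1019, 0.306]
orientation: [[0.845, 0.535, -0.0], [0.535, -0.845, -0.0], [-0.0, 0.0, -1.0]]
wrist_force: [0.6, -1.7, 1.1]
width: 0.0857
grip_force: 0.0
[ 0.05875681  0.36249089 -0.46832015  1.68152739  0.1771531   1.14002865
 -1.46442761]
```

```bash
python3 -m crank '[[[45,-35,0,0],[90,-72,0,0],[90,-72,0,0],[90,-72,0,0],[90,-72,0,0],[90,-72,0,0]]]' 0
python3 - <<'E'
from station import observe,snapshot
import cv2,numpy as np
o=observe();s=snapshot('wrist');cv2.imwrite('pics/w1.png',s['pixels'][...,::-1])
np.savez('w1',p=o['tcp_pos'],R=o['orientation'],K=s['camera_matrix'],H=s['hand_eye']);print(o['tcp_pos'],s['camera_matrix'],s['hand_eye'])
E
```

```text
t: 2.27
tcp_pos: [0.5803, 0.2083, 0.3057]
orientation: [[0.845, 0.535, -0.001], [0.535, -0.845, -0.001], [-0.001, 0.0, -1.0]]
wrist_force: [1.1, -0.6, 0.1]
width: 0.0854
grip_force: 0.0
[0.5802831  0.20831839 0.3057078 ] [[296.55320848   0.         279.45496493]
 [  0.         296.55320848 206.30322964]
 [  0.           0.           1.        ]] [[ 8.88691781e-04 -9.60861595e-01 -2.77027446e-01  7.05103263e-02]
 [ 9.99999454e-01  1.00616297e-03 -2.81892879e-04 -7.24389552e-05]
 [ 5.49594800e-04 -2.77027045e-01  9.60861964e-01 -1.43347703e-01]
 [ 0.00000000e+00  0.00000000e+00  0.00000000e+00  1.00000000e+00]]
```

View pics/w1.png

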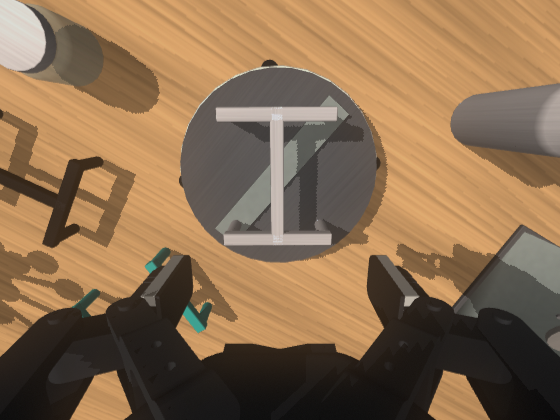

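The wrist view shows the spine running vertically in the image from (277,113) to (278,240), so the yaw is right. The plate outline is centred near (279,165), and the strip runs diagonally from (228,232) to (337,103).

Run:
```python
import numpy as np
w=np.load('w1.npz')
def g(u,v,z):
    d=w['H'][:3,:3]@np.linalg.solve(w['K'],[u,v,1]);d=w['R']@d;c=w['p']+w['R']@w['H'][:3,3]
    return c+d*(z-c[2])/d[2]
a,b=g(277,108,.098),g(278,244,.098);m=(a+b)/2
print(a,b,m,np.linalg.norm(a-b),np.degrees(np.arctan2(b[1]-a[1],b[0]-a[0])))
print('plate x-ext',(g(279,67,.04)+g(279,261,.04))/2,np.linalg.norm(g(279,67,.04)-g(279,261,.04)))
print('strip',g(228,232,.046),g(337,103,.046))
print('shift in tool mm',w['R'].T@(m-w['p'])*1000)
```

```text
[0.64976095 0.25583697 0.098     ] [0.5106842  0.16657592 0.098     ] [0.58022258 0.21120644 0.098     ] 0.16525700748358857 -147.3071879078918
plate x-ext [0.58047556 0.20940373 0.04      ] 0.2696537474544625
strip [0.46857556 0.22610746 0.046     ] [0.69766858 0.19541004 0.046     ]
shift in tool mm [  1.71206868  -2.51482027 207.70560531]
```

```bash
python3 -m crank '[[[2,-2,40,0],[2,-2,80,0],[2,-2,120,0],[2,-2,150,0],[2,-2,180,0],[2,-2,205,0],[2,-2,220,0],[2,-2,230,0],[2,-2,230,0],[2,-2,230,0],[2,-2,230,0]]]' 0 && python3 -m crank '[[[0,0,0,0],[0,0,0,0],[0,0,0,0],[0,0,0,0],[0,0,0,0],[0,0,0,0],[0,0,0,0],[0,0,0,0],[0,0,0,0],[0,0,0,0],[0,0,0,0],[0,0,0,0],[0,0,0,0]]]' 255
```

```text
t: 3.23
tcp_pos: [0.5818, 0.2116, 0.0775]
orientation: [[0.845, 0.534, 0.002], [0.534, -0.845, 0.001], [0.002, 0.0, -1.0]]
wrist_force: [0.4, -0.7, 0.9]
width: 0.0856
grip_force: 0.0
t: 4.32
tcp_pos: [0.5811, 0.2119, 0.0764]
orientation: [[0.845, 0.535, 0.0], [0.535, -0.845, 0.0], [0.0, 0.0, -1.0]]
wrist_force: [-1.4, 0.0, 6.6]
width: 0.0151
grip_force: 59.0
```

```bash
python3 -m crank '[[[0,0,-5,0],[0,0,-10,0],[0,0,-14,0],[0,0,-14,-5],[0,0,-14,-10],[0,0,-14,-15],[0,0,-14,-20],[0,0,-14,-25],[0,0,-14,-30],[0,0,-14,-35],[0,0,-14,-40],[0,0,-14,-45],[0,0,-14,-49],[0,0,-14,-49],[0,0,-14,-49],[0,0,-14,-49]]]' 255; python3 -m crank '[[[0,0,3,0],[0,0,6,0],[0,0,9,0],[0,0,11,0],[0,0,13,0],[0,0,15,0],[0,0,15,0],[0,0,15,0]]]' 255
```

```text
t: 5.65
tcp_pos: [0.5811, 0.2116, 0.0903]
orientation: [[0.153, 0.988, 0.0], [0.988, -0.153, -0.0], [-0.0, 0.0, -1.0]]
wrist_force: [0.1, -0.4, -4.7]
width: 0.0149
grip_force: 58.8
t: 6.32
tcp_pos: [0.581, 0.2118, 0.0751]
orientation: [[0.151, 0.989, -0.0], [0.989, -0.151, 0.0], [0.0, -0.0, -1.0]]
wrist_force: [-1.0, 0.1, -4.9]
width: 0.015
grip_force: 58.8
```

```bash
python3 -m crank '[[[0,0,1,0],[0,0,2,0],[0,0,2,0],[0,0,2,0]]]' 255; python3 -m crank '[[[0,0,1,0],[0,0,2,0],[0,0,2,0],[0,0,2,0]]]' 255
```

```text
t: 6.65
tcp_pos: [0.581, 0.2117, 0.0731]
orientation: [[0.15, 0.989, -0.0], [0.989, -0.15, -0.0], [-0.0, -0.0, -1.0]]
wrist_force: [1.0, 0.1, -5.2]
width: 0.0149
grip_force: 58.8
t: 6.98
tcp_pos: [0.581, 0.2117, 0.0711]
orientation: [[0.151, 0.989, -0.0], [0.989, -0.151, -0.0], [-0.0, -0.0, -1.0]]
wrist_force: [-0.1, -0.6, -3.9]
width: 0.0149
grip_force: 58.8
```

```bash
python3 -m crank '[[[0,0,1,0],[0,0,1,0],[0,0,1,0]]]' 255; python3 -m crank '[[[0,0,1,0],[0,0,1,0],[0,0,1,0]]]' 255;  python3 -m crank '[[[0,0,0,0],[0,0,0,0],[0,0,0,0],[0,0,0,0],[0,0,0,0],[0,0,0,0],[0,0,0,0],[0,0,0,0],[0,0,0,0],[0,0,0,0]]]' 0
```

```text
t: 7.23
tcp_pos: [0.5811, 0.2118, 0.0704]
orientation: [[0.151, 0.989, 0.0], [0.989, -0.151, 0.0], [0.0, 0.0, -1.0]]
wrist_force: [-1.3, 0.1, 2.6]
width: 0.0153
grip_force: 59.6
t: 7.48
tcp_pos: [0.5812, 0.2118, 0.0704]
orientation: [[0.151, 0.989, 0.001], [0.989, -0.151, -0.0], [-0.0, 0.001, -1.0]]
wrist_force: [-8.3, -3.8, 20.6]
width: 0.0148
grip_force: 62.1
t: 8.32
tcp_pos: [0.581, 0.2117, 0.0692]
orientation: [[0.151, 0.989, -0.0], [0.989, -0.151, 0.0], [0.0, -0.0, -1.0]]
wrist_force: [-0.1, 0.1, -0.2]
width: 0.0854
grip_force: 0.0
```

```bash
python3 -m crank '[[[0,0,-20,0],[0,0,-50,0],[0,0,-90,0],[0,0,-130,0],[0,0,-170,0],[0,0,-210,0],[0,0,-235,0],[0,0,-235,0],[0,0,-235,0]]]' 0
python3 - <<'E'
from station import observe,snapshot
import cv2,numpy as np
s=snapshot('wrist');cv2.imwrite('pics/w2.png',s['pixels'][...,::-1])
# plan of the push
v=[0.6174,-0.2536,0.0493]
c,sn=np.cos(v[2]),np.sin(v[2]);B=np.array([[c,-sn,0],[sn,c,0],[0,0,1]]);o=np.array([v[0],v[1],.107])
C,S=np.cos(np.pi/6),.5
up,right,n=B@[C,0,S],B@[0,-1,0],B@[-S,0,C]
def tip(th,gap,r=.033):
    phi=np.radians(-75)+th;h=np.interp(phi,[-1.3,0,.6],[.044,.035,.024])
    b=np.cos(phi)*up+np.sin(phi)*right;t=-np.sin(phi)*up+np.cos(phi)*right
    p=o+h*n+r*b-(.020+gap)*t
    q=B.T@(p-o);z=o[2]+q[0]*np.tan(np.pi/6)+.022
    yaw=np.degrees(np.arctan2(-t[1],-t[0]))
    return np.array([p[0],p[1],z,yaw])
P=[tip(0,.015)]+[tip(th,0) for th in np.arange(0,2.3,.15)]
for p in P:print(p.round(3))
np.save('plan',P)
E
```

```text
t: 9.07
tcp_pos: [0.5814, 0.2119, 0.3056]
orientation: [[0.151, 0.989, 0.002], [0.989, -0.151, 0.001], [0.001, 0.002, -1.0]]
wrist_force: [-0.4, -0.5, -0.9]
width: 0.0855
grip_force: 0.0
[ 5.72000e-01 -2.15000e-01  1.04000e-01  1.65633e+02]
[ 5.84000e-01 -2.18000e-01  1.11000e-01  1.65633e+02]
[ 5.90000e-01 -2.17000e-01  1.14000e-01  1.56061e+02]
[ 5.95000e-01 -2.16000e-01  1.17000e-01  1.46814e+02]
[ 6.01000e-01 -2.16000e-01  1.20000e-01  1.37936e+02]
[ 6.06000e-01 -2.17000e-01  1.23000e-01  1.29432e+02]
[  0.611  -0.219   0.126 121.271]
[  0.616  -0.222   0.129 113.399]
[  0.621  -0.226   0.132 105.748]
[ 0.625 -0.23   0.134 98.238]
[ 0.629 -0.234  0.136 90.79 ]
[ 0.632 -0.239  0.138 83.318]
[ 0.635 -0.245  0.14  75.741]
[ 0.638 -0.251  0.141 67.978]
[ 0.639 -0.256  0.141 59.956]
[ 0.638 -0.262  0.141 51.613]
[ 0.637 -0.268  0.14  42.907]
```

View pics/w2.png

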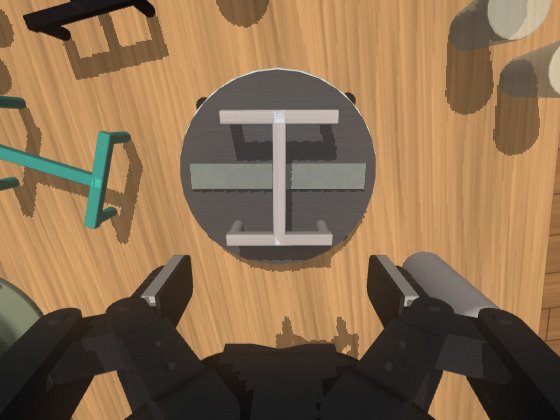

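The stand is now square to the strip: the spine runs vertically at x≈279 and the strip horizontally at y≈177. It is centred and all four feet are clear of the strip. Next I go to the switch with the fingers shut.

```bash
python3 -m crank '[[[-40,5,0,-7],[-80,10,0,-14],[-120,14,0,-21],[-160,19,0,-28],[-200,23,0,-35],[-240,28,0,-42],[-280,33,0,-49],[-320,37,0,-56],[-360,42,0,-63],[-400,46,0,-70],[-423,49,0,-77],[-423,49,0,-84],[-423,49,0,-84],[-423,49,0,-84],[-423,49,0,-84],[-423,49,0,-84]]]' 255
python3 - <<'E'
from station import observe,snapshot
import cv2,numpy as np
o=observe();s=snapshot('wrist');cv2.imwrite('pics/w3.png',s['pixels'][...,::-1])
np.savez('w3',p=o['tcp_pos'],R=o['orientation'],K=s['camera_matrix'],H=s['hand_eye']);print(o['tcp_pos'],o['joint_positions'])
E
```

```text
t: 10.45
tcp_pos: [0.5659, -0.2127, 0.304]
orientation: [[-0.967, 0.254, -0.0], [0.254, 0.967, 0.0], [0.0, -0.0, -1.0]]
wrist_force: [0.2, -0.1, 0.6]
width: 0.0001
grip_force: 0.0
[ 0.56594135 -0.21266203  0.30404968] [ 0.9121893   0.59448521 -1.02136764  1.53164582  0.51737096  1.30813789
  1.14476578]
```

View pics/w3.png

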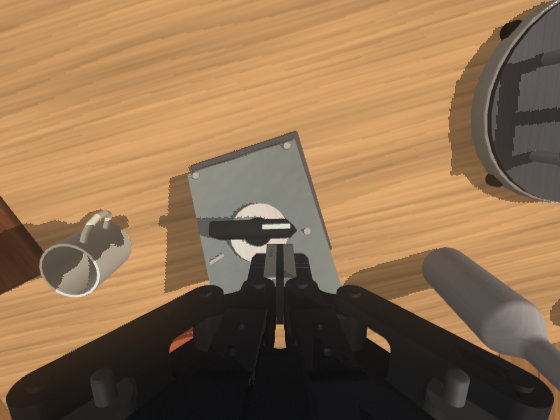

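The wrist view shows the bar from (209,230) to its point at (296,229), the boss around (259,231), and the fingertips at (281,250). I'll compare that with the model.

Run:
```python
import numpy as np
w=np.load('w3.npz')
v=[0.6174,-0.2536,0.0493]
c,sn=np.cos(v[2]),np.sin(v[2]);B=np.array([[c,-sn,0],[sn,c,0],[0,0,1]]);o=np.array([v[0],v[1],.107])
C,S=np.cos(np.pi/6),.5
up,right,n=B@[C,0,S],B@[0,-1,0],B@[-S,0,C]
def pr(P):
    x=w['H'][:3,:3].T@(w['R'].T@(P-w['p'])-w['H'][:3,3]);x=w['K']@x;return (x[:2]/x[2]).round(1)
ph=np.radians(-75);b=np.cos(ph)*up+np.sin(ph)*right
print(pr(o+.046*n+.047*b),pr(o+.046*n-.048*b),'boss',pr(o+.008*n))
print('TCP',pr(w['p']),'front corners',pr(o-.104*up+.075*right),pr(o-.104*up-.075*right))
P=np.load('plan.npy');yaw0=np.degrees(np.arctan2(w['R'][1,0],w['R'][0,0]))
for q in P:
    s=w['R'].T@(q[:3]-w['p'])*1000;print(s.round(0),round(yaw0-q[3]))
```

```text
[291.4 224.6] [205.5 227.1] boss [255.9 230.7]
TCP [279.1 259.1] front corners [185.2 173.1] [292.9 138.5]
[ -6.  -1. 200.] 0
[-19.  -1. 193.] 0
[-24.   2. 190.] 9
[-29.   4. 187.] 18
[-35.   5. 184.] 27
[-40.   6. 181.] 36
[-46.   5. 178.] 44
[-51.   4. 175.] 52
[-56.   1. 172.] 60
[-61.  -2. 170.] 67
[-66.  -5. 168.] 74
[-71.  -9. 166.] 82
[-75. -14. 164.] 90
[-79. -18. 163.] 97
[-82. -24. 163.] 105
[-83. -29. 163.] 114
[-83. -35. 164.] 122
```

```bash
python3 -m crank '[[[4,3,40,0],[4,3,80,0],[4,3,115,0],[4,3,145,0],[4,3,170,0],[4,3,185,0],[4,3,194,0],[4,3,194,0],[4,3,194,0]]]' 255
```

```text
t: 11.25
tcp_pos: [0.5633, -0.2097, 0.1111]
orientation: [[-0.967, 0.253, 0.001], [0.253, 0.967, -0.0], [-0.001, 0.0, -1.0]]
wrist_force: [0.3, -0.2, 0.5]
width: -0.0002
grip_force: 0.0
```

```bash
python3 -m crank '[[[-8,0,0,0],[-16,-1,0,0],[-24,-1,-1,0],[-27,1,-3,5],[-29,2,-4,9],[-32,3,-6,14],[-34,4,-7,18],[-37,5,-9,23],[-40,5,-10,27],[-43,6,-12,32],[-45,6,-13,36],[-48,6,-15,40],[-51,5,-16,44],[-51,5,-16,44],[-51,5,-16,44]]]' 255; python3 -c "
from station import observe
o=observe();print(o['joint_positions'],o['torque'])"
```

```text
t: 12.5
tcp_pos: [0.614, -0.2179, 0.1266]
orientation: [[-0.522, 0.853, 0.001], [0.853, 0.522, -0.0], [-0.001, 0.001, -1.0]]
wrist_force: [-1.3, 0.5, 0.8]
width: -0.0002
grip_force: 0.3
[ 0.69620965  0.77554351 -0.7164317   1.58643164  0.57783661  1.00069424
  0.35117714] [ 0.12847777  0.05545432 -0.02227259]
```

Run:
```python
from station import observe,snapshot
import cv2,numpy as np
s=snapshot('top')['pixels'][...,::-1];cv2.imwrite('pics/t2.png',cv2.resize(s[125:255,310:450],None,fx=4,fy=4,interpolation=cv2.INTER_CUBIC))
o=observe();R=o['orientation'];P=np.load('plan.npy')
for k,q in enumerate(P[6:]):
    print(round(.75+.15*k,2),(R.T@(q[:3]-P[6][:3])*1000).round(0),round(P[6][3]-q[3]))
```

```text
0.75 [0. 0. 0.] 0
0.9 [-5.  3. -3.] 8
1.05 [-10.   5.  -5.] 16
1.2 [-16.   6.  -8.] 23
1.35 [-22.   7. -10.] 30
1.5 [-28.   7. -12.] 38
1.65 [-34.   7. -13.] 46
1.8 [-40.   6. -14.] 53
1.95 [-46.   4. -15.] 61
2.1 [-50.   1. -14.] 70
2.25 [-54.  -3. -13.] 78
```

View pics/t2.png

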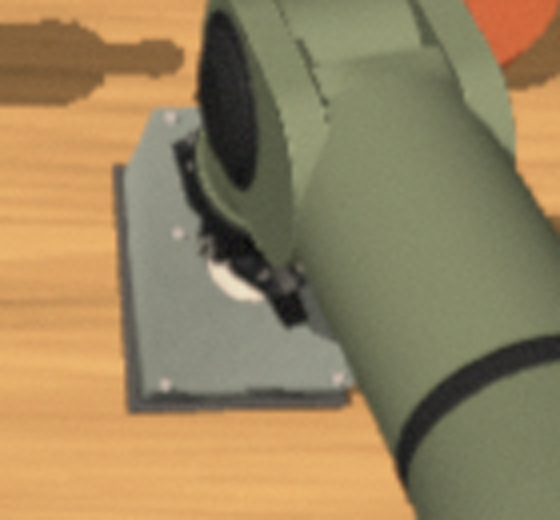

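The arm mostly hides the handle in this view, but nothing looks jammed and the forces are small. I'll continue the sweep.

```bash
python3 -m crank '[[[-3,2,-2,4],[-5,3,-3,8],[-8,4,-4,12],[-10,5,-5,16],[-13,6,-7,20],[-16,6,-8,23],[-19,7,-9,27],[-22,7,-10,30],[-25,7,-11,34],[-28,7,-12,38],[-31,7,-13,42],[-34,7,-13,46],[-37,7,-14,50],[-40,6,-14,53]]]' 255; python3 -m crank '[[[0,0,0,0],[0,0,0,0]]]'
python3 - <<'E'
from station import observe
import numpy as np
o=observe();R=o['orientation'];P=np.load('plan.npy')
for q in P[13:]:
    print((R.T@(q[:3]-P[13][:3])*1000).round(0),round(P[13][3]-q[3]))
E
```

```text
t: 13.72
tcp_pos: [0.6398, -0.2491, 0.1405]
orientation: [[0.37, 0.929, 0.001], [0.929, -0.37, 0.0], [0.0, 0.001, -1.0]]
wrist_force: [-0.6, 0.6, -0.2]
width: -0.0001
grip_force: 0.3
t: 13.88
tcp_pos: [0.6394, -0.2491, 0.1402]
orientation: [[0.366, 0.93, 0.0], [0.93, -0.366, -0.0], [-0.0, 0.0, -1.0]]
wrist_force: [-0.6, -0.1, 0.0]
width: 0.0001
grip_force: 0.0
[0. 0. 0.] 0
[-5.  3. -1.] 8
[-10.   5.  -0.] 16
[-16.   6.   1.] 25
```

```bash
python3 -m crank '[[[-3,2,-1,4],[-5,3,-1,8],[-8,4,-1,12],[-10,5,0,16],[-13,6,0,20],[-16,6,0,25],[-16,6,0,25]]]' 255; python3 -m crank '[[[10,0,-25,0],[10,0,-65,0],[10,0,-105,0],[30,0,-145,0],[50,0,-180,0],[50,0,-180,0],[50,0,-180,0]]]' 255
python3 - <<'E'
from station import snapshot
import cv2,numpy as np
a=snapshot('wrist')['pixels'];b=snapshot('top')['pixels']
cv2.imwrite('pics/w4.png',np.hstack([a[:,80:480],cv2.resize(b[110:250,170:303],(399,420))])[...,::-1])
E
```

```text
t: 14.47
tcp_pos: [0.6388, -0.2665, 0.1402]
orientation: [[0.729, 0.685, -0.0], [0.685, -0.729, -0.0], [-0.0, 0.0, -1.0]]
wrist_force: [-0.2, 0.4, 0.1]
width: -0.0
grip_force: 0.0
t: 15.05
tcp_pos: [0.6767, -0.2303, 0.3225]
orientation: [[0.723, 0.691, 0.004], [0.691, -0.723, -0.0], [0.002, 0.003, -1.0]]
wrist_force: [-0.2, -0.7, -1.0]
width: -0.0
grip_force: 0.0
```

View pics/w4.png

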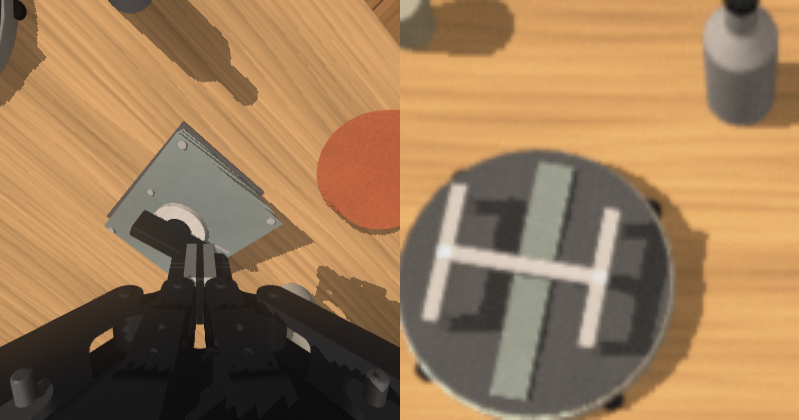

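The stand is standing square. The bar's tail is at about (225,223) in the full wrist frame and the pointed end is hidden by the fingers. I'll check that against the predicted tail position for each angle.

Run:
```python
import numpy as np
from station import observe
w=np.load('w3.npz');st=observe();Rw,pw=np.array(st['orientation']),np.array(st['tcp_pos'])
v=[0.6174,-0.2536,0.0493]
c,sn=np.cos(v[2]),np.sin(v[2]);B=np.array([[c,-sn,0],[sn,c,0],[0,0,1]]);o=np.array([v[0],v[1],.107])
up,right,n=B@[3**.5/2,0,.5],B@[0,-1,0],B@[-.5,0,3**.5/2]
def pr(P):
    x=w['H'][:3,:3].T@(Rw.T@(P-pw)-w['H'][:3,3]);x=w['K']@x;return (x[:2]/x[2]).round(0)
print('boss',pr(o+.008*n))
for th in(1.3,1.6,1.9,2.2,2.4,2.618):
    ph=th-np.radians(75);b=np.cos(ph)*up+np.sin(ph)*right;print(th,'tail',pr(o+.046*n-.048*b),'mid',pr(o+.046*n),'point',pr(o+.046*n+.047*b))
```

```text
boss [258. 229.]
1.3 tail [227. 265.] mid [246. 250.] point [267. 233.]
1.6 tail [219. 258.] mid [246. 250.] point [276. 241.]
1.9 tail [213. 250.] mid [246. 250.] point [282. 251.]
2.2 tail [209. 242.] mid [246. 250.] point [284. 260.]
2.4 tail [208. 236.] mid [246. 250.] point [284. 265.]
2.618 tail [209. 231.] mid [246. 250.] point [281. 270.]
```

The bar's slope of about 29° in the image matches the on stop (28° predicted). I'll move clear and confirm with one unobstructed look.

```bash
python3 -m crank '[[[0,-40,-20,0],[10,-80,-30,0],[20,-120,-30,0],[25,-160,-30,0],[30,-200,-30,0],[30,-240,-30,0],[30,-280,-30,0],[30,-290,-30,0],[30,-290,-30,0],[30,-290,-30,0],[30,-290,-30,0]]]' 255
python3 - <<'E'
from station import snapshot
import cv2
b=snapshot('top')['pixels'];cv2.imwrite('pics/t5.png',cv2.resize(b[90:250,70:500],(800,298),interpolation=cv2.INTER_CUBIC)[...,::-1])
E
```

```text
t: 16.07
tcp_pos: [0.4983, -0.0014, 0.3496]
orientation: [[0.728, 0.686, -0.001], [0.686, -0.728, -0.0], [-0.001, -0.0, -1.0]]
wrist_force: [-0.3, -0.2, -0.9]
width: -0.0002
grip_force: 0.0
```

View pics/t5.png

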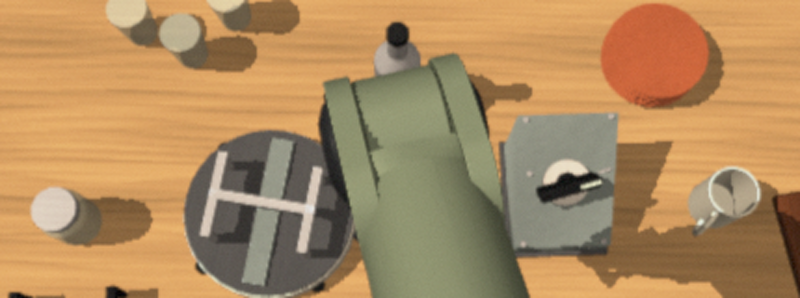

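The handle now points right, at the long mark near (605,172), and its tail is at (540,193). The stand is firm and the bystanders haven't moved.

```bash
python3 -c "
from station import hand_in
print(hand_in())"
```

```text
the job is handed in; nothing more can be done
None
```

The stand stands square to the strip with all four feet on the flat plate, the switch handle is at its on stop, the bystanders are where they were, and I handed the job in at about 16 s; no verdict was returned.

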